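Put away brake pads and sockets in their fitting holders

ROBOT

A 6-joint arm with a two-finger parallel gripper is mounted at the origin on the work surface. World frame = base frame: x ahead of the robot, y to its left, z up, the work surface at z = 0. Lengths are in m, angles in degrees, forces in N, time in s.
With the tool pointing down it reaches from about 0.375 to 0.9 m from the base axis. Payload 3.1 kg.
Tool frame: the origin (TCP) lies at the very end of the fingers, on their centre line; the grasp point (between the pads) lies 19 mm behind it; z points along the fingers, y is the direction in which the jaws open and shut (so a half turn about z gives the same grasp; the last joint's range is limited). The gripper opens to 87 mm and grips with 3 to 60 N. Pads are 19 mm wide; open, the fingers measure 117 mm over their backs; the gripper's body (75 mm by 190 mm) begins 51 mm behind the grasp point.
Start: joints at [-74.57, 30.224, 82.088, -0, 67.689, -10.227], TCP at [0.271, -0.563, 0.223] pointing down, gripper open.
Joint ranges: [-176.69, 176.69], [-43.24, 126.21], [12.49, 139.97], [-82, 262], [0, 151.66], [-163.58, 163.58]. Speed limits (degrees/s): [159.86, 159.86, 180, 180, 180, 180].

INTERFACE

Orientations are given as [roll, pitch, yaw] about the fixed x, y, z axes, in that order (R = Rz(yaw) Ry(pitch) Rx(roll)).
In Python, from plant import manip, eyes gives the robot as it stands.
- The arm moves only by the tool step_arm, never from a script. Its argument "moves" is one flat list of numbers, 7 for each row, row after row: the shift along the world's x, y, z in mm, then the turn, a rotation vector about the world's x, y, z in degrees, then the closure in counts, from 0 (fully open) to 255 (shut). In form: [tx, ty, tz, ax, ay, az, fingers, tx, ty, tz, ax, ay, az, fingers, ...]. A call has 1 to 8 rows; each row is the pose to reach, as a shift and turn from the pose commanded when the call began; what a row does not reach only later rows make up. A row lasts 1/10 s, in which the tool goes at most 50 mm and 8.59 degrees, less where a joint would pass 70% of its speed; a pose out of reach is approached as far as the arm can. A call with a gripper value outside its range is refused whole. The fingers move at their own pace and stop on an object; "grip_force" is the grip in N (left out, the last holds). Time passes only in rows, so rows that repeat a pose let the fingers close. It gives the time, the measured TCP pose, the force and the opening at its end, in the units of the state.
- manip.read_state(): the state, without advancing time (a new reading comes with each control period).
- eyes.read_camera(name): name is "scene" or "top" or "wrist"; returns (picture, depth): 400x640x3 uint8, blue, green, red; 400x640 float32, m along the optical axis (not along the pixel's ray), 0 where there is no reading.
- eyes.get_calibration(name): a dict with "intrinsics" (3x3 intrinsics, pixels), "R" (3x3) and "t" (3): a world point X has camera coordinates R X + t; the wrist camera has in their place "T_tool_cam" (4x4, takes a point from camera to tool coordinates, whose origin is the TCP and whose axes are the flange's). Camera axes: x right, y down, z forward; pixel columns grow to the right and rows downward; lengths in m; the calibration is good to about 2 mm. A picture is of the moment at which its call begins: read the wrist's pose just before it. get_calibration takes no time and is no camera call.
- manip.close_job(): hands the job in, once; it reports no verdict.
The state is a dict: "t": time; "joints": joint angles; "dq": joint speeds; "effort": joint torques, N m; "position": TCP position; "tcp_rot": TCP orientation; "ft_force": force on the tool from outside, world axes, zero at the start; "ft_torque": the same for the moment, N m; "grip_width": finger opening in m.
Only numpy, scipy, OpenCV 4.12 (cv2) and the standard library are available. Lean on these libraries where they do the work, as an engineer would, in place of code of your own. Each camera call takes 0.05 s, during which the arm holds its last target. There are 200 camera calls.

TASK

Clear up after the brake job: stand each brake pad upright on the floor of the slot that fits its thickness (thick pad in the wide slot, thin pad in the narrow one), roughly centred along the slot, and stand each socket upright on the floor of the round cup that fits it (large socket in the large cup, small socket in the small cup). Do not knock over any pad or socket, and leave the grease jar and the hammer where they are.

Things in the scene. Friction and masses are not known exactly. Their poses are not given: they have to be found in the camera images.
- thick_pad_centre (a point): disc-brake pad (bright steel backing plate, dark friction lining) standing upright on its long edge on the bench; the thicker one, 110 mm long, 24 mm thick, 60 mm tall, about 520 g. This point is its centre, 30 mm above its lower edge. Axes: x along its length, y across its thickness (the direction to grip it), z up. Take it from above by its upper half, since the lower 25 mm goes into the slot. It stands freely on its narrow edge, so it tips over if pushed
- thin_pad_centre (a point): disc-brake pad (bright steel backing plate, dark friction lining) standing upright on its long edge on the bench; the thinner one, 110 mm long, 9 mm thick, 60 mm tall, about 280 g. This point is its centre, 30 mm above its lower edge. Axes: x along its length, y across its thickness (the direction to grip it), z up. Take it from above by its upper half, since the lower 25 mm goes into the slot. It stands freely on its narrow edge, so it tips over if pushed
- large_socket_centre (a point): plain steel impact socket standing upright, a round cylinder 52 mm in diameter (slightly slimmer towards the top), 60 mm tall, about 500 g, closed flat top with a dark square mark. This point is its centre, 30 mm above its underside; z is up, its yaw does not matter; the larger of the two sockets
- small_socket_centre (a point): plain steel impact socket standing upright, a round cylinder 30 mm in diameter (slightly slimmer towards the top), 50 mm tall, about 160 g, closed flat top with a dark square mark. This point is its centre, 25 mm above its underside; z is up, its yaw does not matter; the smaller of the two sockets
- wide_slot: fixed red steel holder with one straight slot (black lined floor), the wider of two. Origin: centre of its underside, on the bench. Axes: x along the slot (90 mm long, open at both ends), y across it, z up. Slot 32 mm wide, its floor 6 mm above the bench, side walls vertical to 24 mm and then flared outwards to 31 mm height; the flared mouth is 42 mm wide. Takes the thick brake pad, which then stands 66 mm high over the bench and overhangs both ends by 10 mm
- narrow_slot: fixed red steel holder with one straight slot (black lined floor), the narrower of two. Origin: centre of its underside, on the bench. Axes: x along the slot (90 mm long, open at both ends), y across it, z up. Slot 15 mm wide, its floor 6 mm above the bench, side walls vertical to 24 mm and then flared outwards to 31 mm height; the flared mouth is 25 mm wide. Takes the thin brake pad, which then stands 66 mm high over the bench and overhangs both ends by 10 mm
- large_cup: fixed red steel round open cup (black lined floor), the larger of two. Origin: centre of its underside, on the bench; z up. Inside diameter 66 mm (slightly wider at the rim), floor 6 mm above the bench, rim 26 mm above the bench, 80 mm outside diameter at the rim. Takes the large socket, whose upper part then stands out above the rim
- small_cup: fixed red steel round open cup (black lined floor), the smaller of two. Origin: centre of its underside, on the bench; z up. Inside diameter 42 mm (slightly wider at the rim), floor 6 mm above the bench, rim 26 mm above the bench, 56 mm outside diameter at the rim. Takes the small socket, whose upper part then stands out above the rim
- grease_jar: bystander: closed jar, 72 mm diameter, 85 mm tall, standing at the right end of the work; origin at the centre of its underside. Leave it where it is
- hammer: bystander: hammer lying along x at the left end of the work; origin at its underside near the middle of its length. Leave it where it is
There are look-alikes about, which are no part of the job. Leave any purple or turquoise look-alike of the small_cup alone.

How it is judged (in metres and radians):
At the end, for the whole second after the job is handed in: Each pad stands on its own slot's floor (5 mm), centred to 15 mm along and 10 mm across, turned under 0.2 rad, tilted under 0.3 rad; each socket stands on its own cup's floor (5 mm), centred to 10 mm, tilted under 0.2 rad; all at rest (under 0.02 m/s) (x of thick_pad_centre in the frame of wide_slot between -0.015 and 0.015 m and y of thick_pad_centre in the frame of wide_slot between -0.01 and 0.01 m and angle between the x axis of thick_pad_centre and the x axis of wide_slot, either way round below 0.2 rad and z of thick_pad_centre in the frame of wide_slot below 0.041 m and angle between each of thick_pad_centre, thin_pad_centre's own z axis and vertical below 0.3 rad and linear speed of each of thick_pad, thin_pad, large_socket, small_socket below 0.02 m/s and x of thin_pad_centre in the frame of narrow_slot between -0.015 and 0.015 m and y of thin_pad_centre in the frame of narrow_slot between -0.01 and 0.01 m and angle between the x axis of thin_pad_centre and the x axis of narrow_slot, either way round below 0.2 rad and z of thin_pad_centre in the frame of narrow_slot below 0.041 m and horizontal distance between large_socket_centre and large_cup below 0.01 m and z of large_socket_centre in the frame of large_cup below 0.041 m and angle between each of large_socket_centre, small_socket_centre's own z axis and vertical below 0.2 rad and horizontal distance between small_socket_centre and small_cup below 0.01 m and z of small_socket_centre in the frame of small_cup below 0.036 m); the robot touches nothing.
It fails at once if a brake pad or a socket is knocked over (angle between any of thick_pad_centre, thin_pad_centre, large_socket_centre, small_socket_centre's own z axis and vertical above 0.9 rad).
It fails at once if the grease jar or the hammer is moved by more than 3 cm (distance of any of grease_jar, hammer from where it was at the start of the episode above 0.03 m).
It also fails if it takes over 106 s, if anything falls off the work surface, if the arm or the gripper's body presses on something with over 40 N, if the wrist force passes 120 N, or if a joint passes its speed limit or range.

## Working session

There is one attempt and no reset: what is moved stays moved. The work goes in short steps, Python scripts to look and compute and a tool call to move; the robot and the scene stay as the last step left them, time stands still between calls to the robot, and variables do not carry over. Pictures are saved under pics/ and viewed, about 12 in all and at most 16, crops included, and the job is handed in when it is done.

Besides the shell and the picture viewer there is one more tool, called after "Request:" by a JSON object that holds its "fn" and its "kwargs", one argument or row to a line. step_arm: Moves the arm, as the interface text tells. Its arguments: {"type":"object","properties":{"moves":{"type":"array","items":{"type":"number"}},"grip_force":{"type":"number"}},"required":["moves"]}

```bash
mkdir -p pics; ls; cat > h.py <<'E'
import numpy as np, cv2
from plant import manip, eyes
def P(name,px,z):
    c=eyes.get_calibration(name);K=np.array(c["intrinsics"]);R=np.array(c["R"]);t=np.array(c["t"])
    o=-R.T@t;d=R.T@np.linalg.inv(K)@np.array([px[0],px[1],1.])
    return o+d*(z-o[2])/d[2]
def cloud(name,D):
    c=eyes.get_calibration(name);K=np.array(c["intrinsics"]);R=np.array(c["R"]);t=np.array(c["t"])
    v,u=np.mgrid[:400,:640];p=np.stack([u,v,np.ones_like(u)],-1)@np.linalg.inv(K).T*D[...,None]
    return (p-t)@R
E
python3 - <<'E'
from h import *
s=manip.read_state();print(s)
for n in("top","scene"):
    im,d=eyes.read_camera(n);cv2.imwrite(f"pics/{n}0.png",im);np.save(n+"0.npy",d)
    c=eyes.get_calibration(n);print(n,np.array(c["intrinsics"]).tolist(),(-np.array(c["R"]).T@np.array(c["t"])))
print(np.array(eyes.get_calibration("wrist")["T_tool_cam"]))
E
```

```text
pics
{'t': 0.0, 'joints': array([-7.45704738e+01,  3.02800228e+01,  8.21590443e+01, -1.00020368e-03,
        6.76887970e+01, -1.02278952e+01]), 'dq': array([ 0.00847597,  0.00882203,  0.03793356, -0.03645364, -0.0566829 ,
        0.04596954]), 'effort': array([ 2.09581672e-04, -4.40043962e+01, -1.76595336e+01,  6.32259599e-02,
        5.82860189e-02, -1.76522444e-04]), 'position': array([ 0.27042942, -0.56262361,  0.22154556]), 'tcp_rot': array([-1.79874004e+02, -2.17942537e-02,  2.56577782e+01]), 'ft_force': array([ 0.42278372,  0.47656284, -0.1626325 ]), 'ft_torque': array([ 0.00983356, -0.01474552,  0.04323217]), 'grip_width': 0.0870151900281185}
top [[457.4826520422844, 0.0, 313.64430158985175], [0.0, 457.4826520422844, 196.25739330508162], [0.0, 0.0, 1.0]] [ 0.39542443 -0.01084292  1.57604683]
scene [[392.4329791522711, 0.0, 327.5816679452135], [0.0, 392.4329791522711, 200.38075255195577], [0.0, 0.0, 1.0]] [ 1.21473452 -0.72055336  0.75134229]
[[-1.49511389e-04 -9.70602814e-01 -2.40686840e-01  6.46709219e-02]
 [ 9.99999945e-01 -2.16757378e-04  2.52917613e-04  1.80162963e-03]
 [-2.97653196e-04 -2.40686789e-01  9.70602793e-01 -1.62486297e-01]
 [ 0.00000000e+00  0.00000000e+00  0.00000000e+00  1.00000000e+00]]
```

View pics/top0.png

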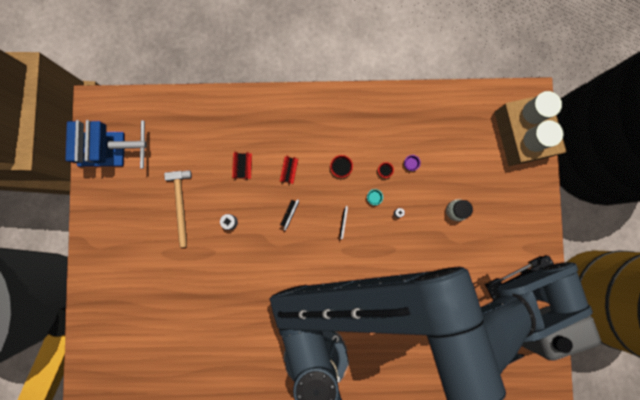

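View pics/scene0.png

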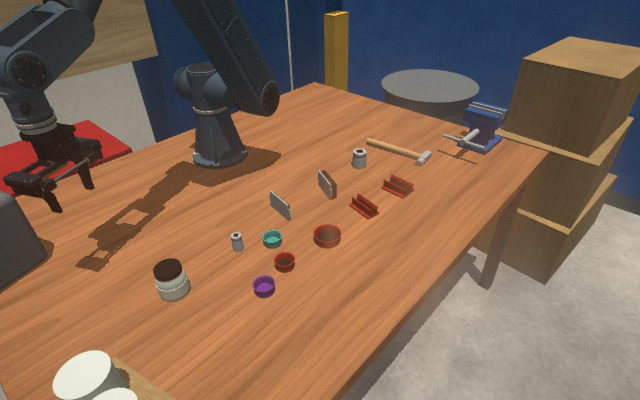

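The top view shows these candidates:
- Wide slot at (242,165) and narrow slot at (289,169).
- Large cup at (341,167) and red small cup at (386,170). The purple (411,163) and turquoise (374,198) look-alikes are not the target, because the target cup is red.
- Large socket at (228,222), thick pad at (290,214), thin pad at (344,223) and small socket at (400,213).

I'll enlarge this area to confirm and take coarse positions.

```bash
python3 - <<'E'
from h import *
im=cv2.imread("pics/top0.png");D=np.load("top0.npy")
cv2.imwrite("pics/crop1.png",cv2.resize(im[140:260,210:480],None,fx=2.95,fy=2.95,interpolation=cv2.INTER_CUBIC))
C=cloud("top",D)
b=im.astype(int);red=((b[...,2]>90)&(b[...,1]<50)&(b[...,0]<50)).astype(np.uint8);red[:, :150]=0;red[250:]=0
red=cv2.morphologyEx(red,cv2.MORPH_CLOSE,np.ones((7,7)))
n,l,s,c=cv2.connectedComponentsWithStats(red)
for i in range(1,n):
    if s[i,4]>40: print("red",s[i],c[i],P("top",c[i],.028))
h=((C[...,2]>.035)&(C[...,0]>.3)&(C[...,0]<.6)&(abs(C[...,1])<.5)).astype(np.uint8);h[262:]=0
n,l,s,c=cv2.connectedComponentsWithStats(h)
for i in range(1,n):
    if s[i,4]>5:
        m=l==i;z=np.median(C[m][:,2]);r=cv2.minAreaRect(np.argwhere(m)[:,::-1].astype(np.float32));print("obj",s[i],c[i],z,P("top",c[i],z),r)
E
```

```text
red [233 152   5  27  81] [234.51851852 165.01234568] [0.65029403 0.27078282 0.028     ]
red [244 153   7  26 121] [247.7107438  165.25619835] [0.64876871 0.2255369  0.028     ]
red [281 157  16  27 306] [288.5130719 169.6372549] [0.631529   0.08588181 0.028     ]
red [330 156  22  23 113] [339.10619469 169.24778761] [ 0.6302853  -0.08699909  0.028     ]
red [377 163  16  16  94] [384.36170213 170.96808511] [ 0.62205086 -0.24117022  0.028     ]
obj [448 199  21  22 368] [458.42391304 209.55978261] 0.08130898514770582 [ 0.48355774 -0.47102785  0.08130899] ((458.0, 209.5), (21.0, 20.0), 90.0)
obj [280 200  19  30 217] [288.58064516 213.24423963] 0.05620341442573434 [0.48074783 0.08514346 0.05620341] ((288.4020690917969, 213.34536743164062), (7.5135626792907715, 32.18647384643555), 23.96249008178711)
obj [340 207   7  32  91] [343.08791209 222.58241758] 0.05761451162118162 [ 0.44715167 -0.09538872  0.05761451] ((343.0946044921875, 222.43243408203125), (2.959181785583496, 31.40020751953125), 9.462322235107422)
obj [395 209   9   8  60] [399.  212.5] 0.048244497962278164 [ 0.47848516 -0.28304715  0.0482445 ] ((399.0, 212.5), (7.0, 8.0), 90.0)
obj [220 215  16  15 185] [227.56216216 221.63243243] 0.05905337812183421 [0.45558063 0.28780473 0.05905338] ((227.5, 222.0), (14.0, 15.0), 90.0)
```

View pics/crop1.png

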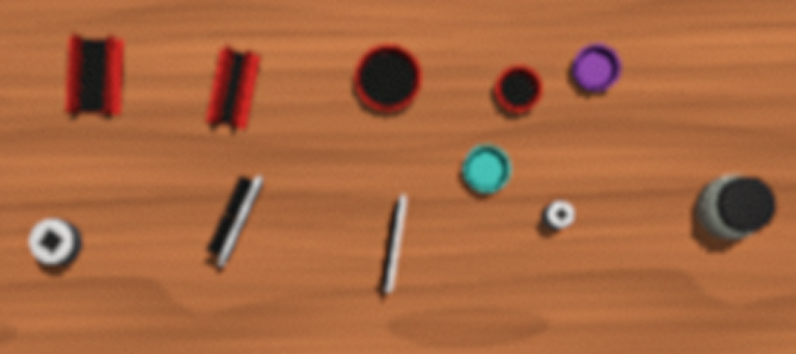

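Crop confirms that the red small cup is at crop pixel (518,88), which is (386,170) in the full picture. The purple and turquoise ones are the look-alikes. Next I'll survey with the wrist camera.

Request:
{"fn": "step_arm", "kwargs": {
  "moves": [40,45,10,0,0,-5,0,80,90,20,0,0,-10,0,120,135,20,0,0,-15,0,150,180,20,0,0,-20,0,180,220,20,0,0,-25.7,0,210,260,20,0,0,-25.7,0,240,300,20,0,0,-25.7,0,240,300,20,0,0,-25.7,0],
  "grip_force": 30
}}

```text
t: 0.9
position: [0.5117, -0.2603, 0.2422]
tcp_rot: [-179.9, 0.0, 0.1]
ft_force: [-0.7, -0.9, -0.3]
grip_width: 0.087
```

Request:
{"fn": "step_arm", "kwargs": {
  "moves": [0,0,0,0,0,0,0,0,0,0,0,0,0,0]
}}

```text
t: 1.1
position: [0.5107, -0.2625, 0.2422]
tcp_rot: [-180.0, 0.1, 0.1]
ft_force: [0.1, -0.6, -0.8]
grip_width: 0.0871
```

```bash
cat >> h.py <<'E'
from scipy.spatial.transform import Rotation as Ro
def wshot(tag):
    s=manip.read_state();im,d=eyes.read_camera("wrist")
    T=np.eye(4);T[:3,:3]=Ro.from_euler("xyz",s["tcp_rot"],degrees=True).as_matrix();T[:3,3]=s["position"]
    c=eyes.get_calibration("wrist");np.savez(tag+".npz",im=im,d=d,T=T@np.array(c["T_tool_cam"]),K=np.array(c["intrinsics"]))
    cv2.imwrite(f"pics/{tag}.png",im);print(s["t"],s["position"],s["tcp_rot"]);return load(tag)
def load(tag): return np.load(tag+".npz")
def W(w,px,z):
    px=np.atleast_2d(px);d=(np.c_[px,np.ones(len(px))]@np.linalg.inv(w["K"]).T)@w["T"][:3,:3].T;o=w["T"][:3,3]
    return o+d*((z-o[2])/d[:,2])[:,None]
def wcloud(w):
    v,u=np.mgrid[:400,:640];p=np.stack([u,v,np.ones_like(u)],-1)@np.linalg.inv(w["K"]).T*w["d"][...,None]
    return p@w["T"][:3,:3].T+w["T"][:3,3]
E
python3 - <<'E'
from h import *
w=wshot("w1");print(w["K"])
E
```

```text
1.1 [ 0.5107248  -0.26250763  0.24215585] [-1.79997309e+02  5.71443736e-02  9.18691355e-02]
[[304.42334907   0.         319.62266877]
 [  0.         304.42334907 205.50762947]
 [  0.           0.           1.        ]]
```

View pics/w1.png

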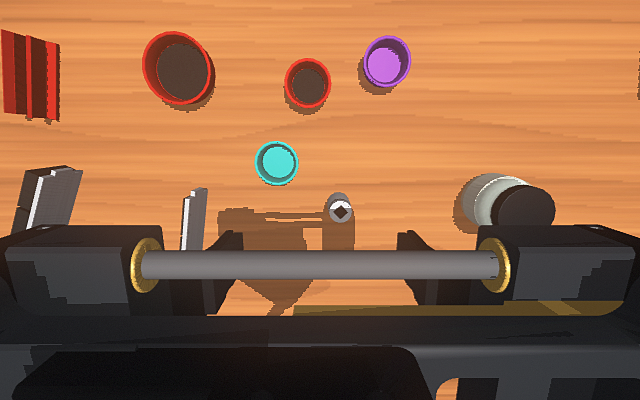

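Wrist view shows the small socket at (340,210), the red small cup at (307,83), the large cup at (178,68), turquoise at (277,163), purple at (387,61) and the jar at (510,205). Measuring the cups and small socket now.

```bash
cat >> h.py <<'E'
def rim(w,u0,v0,u1,v1):
    C=wcloud(w);b=w["im"].astype(int);m=(b[...,2]>90)&(b[...,1]<80)&(b[...,0]<80)
    q=np.zeros_like(m);q[v0:v1,u0:u1]=1;m&=q
    cs,_=cv2.findContours(m.astype(np.uint8),cv2.RETR_EXTERNAL,cv2.CHAIN_APPROX_NONE);c=max(cs,key=cv2.contourArea)[:,0]
    X=C[m];X=X[X[:,2]>.0235][:,:2]
    def fit(p):
        s=np.linalg.lstsq(np.c_[2*p,np.ones(len(p))],(p**2).sum(1),rcond=None)[0];return s[:2],np.sqrt(s[2]+s[:2]@s[:2])
    print("rim cloud fit",fit(X),len(X),"contour fit",fit(W(w,c,.026)[:,:2]))
def socket(w,box,zt):
    u0,v0,u1,v1=box;C=wcloud(w)[v0:v1,u0:u1].reshape(-1,3);p=C[(C[:,2]>zt-.004)&(C[:,2]<zt+.008)]
    print("socket",cv2.minEnclosingCircle(p[:,:2].astype(np.float32)),np.median(p,0),len(p))
E
python3 - <<'E'
from h import *
w=load("w1")
rim(w,275,50,340,115);rim(w,130,20,225,120);socket(w,(315,180,370,228),.05)
E
```

```text
rim cloud fit (array([ 0.62752352, -0.25033308]), np.float64(0.02560178048602109)) 524 contour fit (array([ 0.6282963 , -0.25028186]), np.float64(0.027029740426628278))
rim cloud fit (array([ 0.63839976, -0.11327801]), np.float64(0.04286568706953764)) 862 contour fit (array([ 0.64350136, -0.10112034]), np.float64(0.0401446996633055))
socket ((0.48080313205718994, -0.2892714738845825), 0.014087218791246414) [ 0.48150091 -0.28896353  0.05041283] 405
```

Request:
{"fn": "step_arm", "kwargs": {
  "moves": [-15,-13,-25,0,0,0,0,-30,-26.5,-60,0,0,0,0,-30,-26.5,-105,0,0,0,0,-30,-26.5,-150,0,0,0,0,-30,-26.5,-185,0,0,0,0,-30,-26.5,-205,0,0,0,0,-30,-26.5,-214,0,0,0,0,-30,-26.5,-214,0,0,0,0],
  "grip_force": 20
}}

```text
t: 1.95
position: [0.4794, -0.2906, 0.0274]
tcp_rot: [-179.9, 0.1, -0.2]
ft_force: [-0.4, 0.0, 0.9]
grip_width: 0.087
```

Request:
{"fn": "step_arm", "kwargs": {
  "moves": [0,0,0,0,0,0,80,0,0,0,0,0,0,130,0,0,0,0,0,0,150,0,0,0,0,0,0,255,0,0,0,0,0,0,255,0,0,0,0,0,0,255,0,0,0,0,0,0,255,0,0,0,0,0,0,255]
}}

```text
t: 2.75
position: [0.4805, -0.2895, 0.0285]
tcp_rot: [-180.0, 0.0, -0.1]
ft_force: [0.5, 1.4, 1.2]
grip_width: 0.0311
```

Request:
{"fn": "step_arm", "kwargs": {
  "moves": [0,0,0,0,0,0,255,0,0,0,0,0,0,255,0,0,10,0,0,0,255,0,0,30,0,0,0,255,0,0,50,0,0,0,255,20,5,60,0,0,0,255,50,13,60,0,0,0,255,80,21,60,0,0,0,255]
}}

```text
t: 3.55
position: [0.5617, -0.2695, 0.09]
tcp_rot: [179.9, -0.1, -0.1]
ft_force: [-0.3, 0.6, -1.7]
grip_width: 0.0274
```

Request:
{"fn": "step_arm", "kwargs": {
  "moves": [30,8,0,0,0,0,255,50,14,0,0,0,0,255,62,17,0,0,0,0,255,67.5,18.5,0,0,0,0,255,67.5,18.5,0,0,0,0,255,67.5,18.5,0,0,0,0,255]
}}

```text
t: 4.15
position: [0.6269, -0.2506, 0.0884]
tcp_rot: [-180.0, 0.1, -0.1]
ft_force: [0.8, -0.0, -1.4]
grip_width: 0.0275
```

```bash
python3 - <<'E'
from h import *
w=wshot("w2");print(manip.read_state()["grip_width"])
E
```

```text
4.15 [ 0.62694152 -0.25055295  0.08835334] [-1.79973031e+02  8.80973989e-02 -7.46565548e-02]
0.027403681751892804
```

View pics/w2.png

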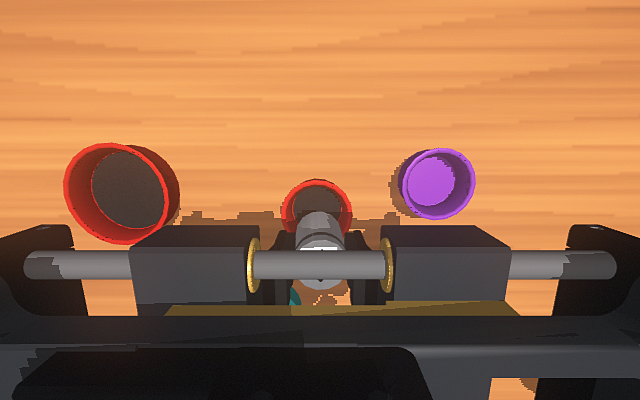

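The socket is held at (320,235) over the red cup, whose rim is around (317,208). I'll re-fit the rim from this view, and the large cup too.

```bash
python3 - <<'E'
from h import *
w=load("w2");rim(w,275,170,360,240);rim(w,50,130,200,223)
E
```

```text
rim cloud fit (array([ 0.63437385, -0.25004027]), np.float64(0.024256741054652323)) 803 contour fit (array([ 0.62973289, -0.25018076]), np.float64(0.023327581591043985))
rim cloud fit (array([ 0.64954603, -0.11035445]), np.float64(0.04012294537870936)) 1376 contour fit (array([ 0.6457523 , -0.10418183]), np.float64(0.03535573257892231))
```

```bash
python3 - <<'E'
from h import *
for t,box in(("w1",(275,50,340,115)),("w2",(275,170,360,240))):
    w=load(t);b=w["im"].astype(int);u0,v0,u1,v1=box
    m=(b[...,2]>90)&(b[...,1]<80)&(b[...,0]<80);vv,uu=np.nonzero(m[v0:v1,u0:u1]);uu+=u0;vv+=v0
    X=W(w,np.c_[uu,vv],.026);print(t,"xmax-.028:",X[:,0].max()-.028,"y ext",X[:,1].min(),X[:,1].max(),"xmin+.028",X[:,0].min()+.028)
E
```

```text
w1 xmax-.028: 0.627998487686398 y ext -0.27646748395068416 -0.22271534326769005 xmin+.028 0.6225952766739228
w2 xmax-.028: 0.6289964166164786 y ext -0.28044871007401034 -0.21754943087562206 xmin+.028 0.6376852686655389
```

Request:
{"fn": "step_arm", "kwargs": {
  "moves": [1,0.5,-15,0,0,0,255,1,0.5,-30,0,0,0,255,1,0.5,-42,0,0,0,255,1,0.5,-50,0,0,0,255,1,0.5,-53,0,0,0,255,1,0.5,-53,0,0,0,255,1,0.5,-53,0,0,0,255]
}}

```text
t: 4.9
position: [0.6294, -0.25, 0.0355]
tcp_rot: [180.0, -0.0, -0.0]
ft_force: [0.3, 0.2, -0.6]
grip_width: 0.0275
```

Request:
{"fn": "step_arm", "kwargs": {
  "moves": [0,0,0,0,0,0,150,0,0,0,0,0,0,120,0,0,0,0,0,0,90,0,0,0,0,0,0,60,0,0,0,0,0,0,0,0,0,0,0,0,0,0,0,0,10,0,0,0,0,0,0,30,0,0,0,0]
}}

```text
t: 5.7
position: [0.6279, -0.2491, 0.0646]
tcp_rot: [-179.9, 0.2, -0.0]
ft_force: [0.6, 0.1, 0.6]
grip_width: 0.0825
```

Request:
{"fn": "step_arm", "kwargs": {
  "moves": [0,0,40,0,0,0,0,0,0,80,0,0,0,0,-15,15,120,0,0,0,0,-40,40,150,0,0,0,0,-75,70,170,0,0,0,0,-110,100,176,0,0,0,0,-145,125,176,0,0,0,0,-175,150,176,0,0,0,0]
}}

```text
t: 6.5
position: [0.4523, -0.0986, 0.2427]
tcp_rot: [180.0, -0.1, -0.0]
ft_force: [-0.1, -0.3, 0.2]
grip_width: 0.0871
```

Request:
{"fn": "step_arm", "kwargs": {
  "moves": [-20,10,0,0,0,0,0,-25,10,0,0,0,0,0,-25,10,0,0,0,0,0]
}}

```text
t: 6.8
position: [0.4295, -0.0902, 0.2424]
tcp_rot: [179.9, -0.1, -0.0]
ft_force: [-0.4, -0.1, 0.3]
grip_width: 0.0874
```

```bash
python3 - <<'E'
from h import *
w=wshot("w3")
E
```

```text
6.8 [ 0.42951789 -0.09023318  0.24241035] [ 1.79930603e+02 -1.21549644e-01 -4.60902347e-02]
```

View pics/w3.png

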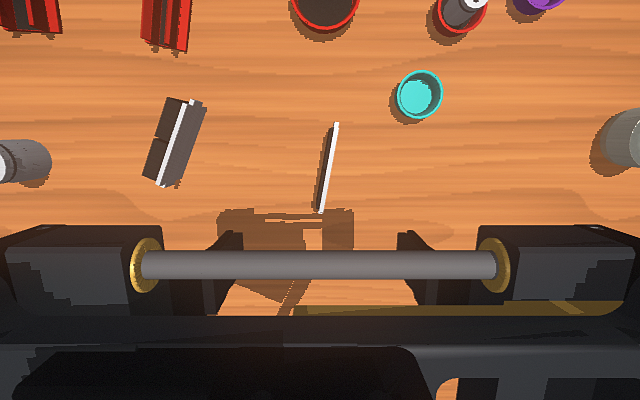

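The thin pad's top edge runs (337,122)–(319,212), the thick pad is around (175,142), and the small socket stands in the red cup at the top right. Measuring both pads from the depth.

```bash
cat >> h.py <<'E'
def pad(w,box,z0=.054,z1=.068):
    u0,v0,u1,v1=box;C=wcloud(w)[v0:v1,u0:u1].reshape(-1,3);p=C[(C[:,2]>z0)&(C[:,2]<z1)]
    q=p[:,:2].astype(np.float32)*1000;r=cv2.minAreaRect(q)
    b=cv2.boxPoints(r);e=b[1]-b[0] if np.linalg.norm(b[1]-b[0])>np.linalg.norm(b[2]-b[1]) else b[2]-b[1]
    yaw=(np.degrees(np.arctan2(e[1],e[0]))+90)%180-90
    l=cv2.fitLine(q,cv2.DIST_HUBER,0,.01,.01).ravel()
    print("pad rect c",r[0],"size",r[1],"yaw",yaw,"line yaw",(np.degrees(np.arctan2(l[1],l[0]))+90)%180-90,"mean",p.mean(0),"z",np.percentile(p[:,2],[5,50,95]),len(p))
E
python3 - <<'E'
from h import *
w=load("w3");pad(w,(290,110,350,220));pad(w,(130,85,220,200))
E
```

```text
pad rect c (451.086669921875, -100.04924774169922) size (9.065740585327148, 97.70480346679688) yaw -10.103394 line yaw -10.114578 mean [ 0.45270049 -0.10037468  0.0585479 ] z [0.05548075 0.05924522 0.06126226] 676
pad rect c (483.109619140625, 82.23274230957031) size (25.3657283782959, 98.55390930175781) yaw -25.133362 line yaw -25.002663 mean [0.48446286 0.08069809 0.0572072 ] z [0.05503179 0.05659676 0.06088373] 1904
```

Request:
{"fn": "step_arm", "kwargs": {
  "moves": [12,35,2,0,0,0,0,27,75,5,0,0,0,0,42,115,8,0,0,0,0,57,155,8,0,0,0,0,70,195,8,0,0,0,0,80,215,8,0,0,0,0,85,220,8,0,0,0,0,85,220,8,0,0,0,0]
}}

```text
t: 7.65
position: [0.5159, 0.1301, 0.2492]
tcp_rot: [180.0, -0.0, 0.0]
ft_force: [-0.1, -0.6, -1.2]
grip_width: 0.087
```

Request:
{"fn": "step_arm", "kwargs": {
  "moves": [0,0,0,0,0,0,0,0,0,0,0,0,0,0]
}}

```text
t: 7.85
position: [0.514, 0.1288, 0.2494]
tcp_rot: [180.0, 0.0, -0.2]
ft_force: [0.7, -0.4, 0.9]
grip_width: 0.0871
```

```bash
python3 - <<'E'
from h import *
w=wshot("w4")
E
```

```text
7.85 [0.51396691 0.12878542 0.24941444] [ 1.79978864e+02  3.88211550e-02 -1.52975286e-01]
```

View pics/w4.png

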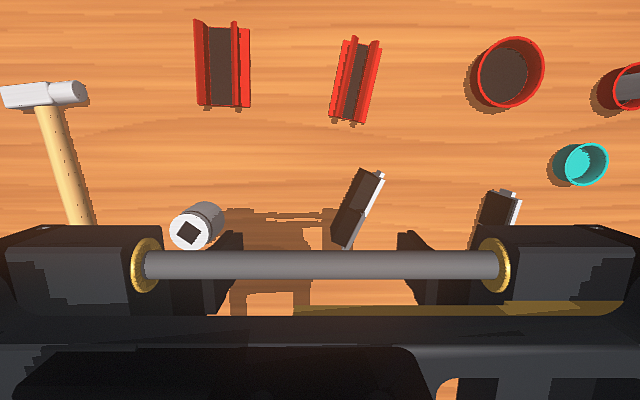

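The view shows the wide slot at (222,65), the narrow slot at (355,80), the large cup at (505,73), the large socket at (190,228) and the hammer on the left.

```bash
python3 - <<'E'
from h import *
w=load("w4")
pad(w,(185,10,262,115),.027,.036);pad(w,(320,25,395,135),.027,.036);socket(w,(160,195,230,250),.06)
rim(w,460,25,555,120)
b=w["im"].astype(int);m=(b[...,2]>90)&(b[...,1]<80)&(b[...,0]<80)
for u0,v0,u1,v1,r in((460,25,555,120,.04),):
    vv,uu=np.nonzero(m[v0:v1,u0:u1]);X=W(w,np.c_[uu+u0,vv+v0],.026);print(X[:,0].max()-r,X[:,0].min()+r,X[:,1].min()+r,X[:,1].max()-r)
w=load("w1");vv,uu=np.nonzero(((w["im"][...,2]>90)&(w["im"][...,1]<80))[20:120,130:225]);X=W(w,np.c_[uu+130,vv+20],.026);print(X[:,0].max()-.04,X[:,0].min()+.04,X[:,1].min()+.04,X[:,1].max()-.04)
E
```

```text
pad rect c (654.8785400390625, 246.43959045410156) size (50.00016403198242, 90.16122436523438) yaw -2.731987 line yaw 29.094368 mean [0.65694887 0.24858443 0.03011632] z [0.02742253 0.03032756 0.03236546] 980
pad rect c (637.070556640625, 83.41128540039062) size (32.518402099609375, 90.00548553466797) yaw -11.771034 line yaw 4.3055344 mean [0.63812239 0.0829985  0.03014977] z [0.02748034 0.03034096 0.03227483] 949
socket ((0.4596630334854126, 0.2869473695755005), 0.0247935988008976) [0.46054464 0.2855485  0.06034698] 1185
rim cloud fit (array([ 0.62904693, -0.0448691 ]), np.float64(0.07264888851066)) 852 contour fit (array([ 0.64357613, -0.09460781]), np.float64(0.040921495054841536))
0.6434846752864377 0.6376860763106789 -0.09764409233502055 -0.08715724391122961
0.6436173959677852 0.6366653993790392 -0.1026339572753216 -0.09955596428329644
```

Starting with the thick pad: turn and move above it, then go down.

Request:
{"fn": "step_arm", "kwargs": {
  "moves": [-10,-15,-20,0,0,-8,0,-20,-30,-50,0,0,-16,0,-31,-46.5,-85,0,0,-25,0,-31,-46.5,-125,0,0,-25,0,-31,-46.5,-130,0,0,-25,0,-31,-46.5,-130,0,0,-25,0]
}}

```text
t: 8.5
position: [0.4828, 0.0831, 0.1193]
tcp_rot: [180.0, 0.1, -25.1]
ft_force: [0.2, -0.2, 0.8]
grip_width: 0.0867
```

Request:
{"fn": "step_arm", "kwargs": {
  "moves": [0,0,-30,0,0,0,0,0,0,-60,0,0,0,0,0,0,-78,0,0,0,0,0,0,-85,0,0,0,0,0,0,-85,0,0,0,0]
}}

```text
t: 9.0
position: [0.4843, 0.0837, 0.0353]
tcp_rot: [-180.0, -0.1, -25.0]
ft_force: [-0.2, -0.4, 0.6]
grip_width: 0.0868
```

Request:
{"fn": "step_arm", "kwargs": {
  "moves": [0,0,0,0,0,0,80,0,0,0,0,0,0,130,0,0,0,0,0,0,170,0,0,0,0,0,0,200,0,0,0,0,0,0,255,0,0,0,0,0,0,255,0,0,0,0,0,0,255,0,0,0,0,0,0,255],
  "grip_force": 35
}}

```text
t: 9.8
position: [0.4831, 0.0836, 0.0345]
tcp_rot: [180.0, 0.0, -25.0]
ft_force: [-0.4, -0.6, 0.4]
grip_width: 0.031
```

Request:
{"fn": "step_arm", "kwargs": {
  "moves": [0,0,0,0,0,0,255,0,0,0,0,0,0,255,0,0,10,0,0,0,255,0,0,30,0,0,0,255,0,0,50,0,0,0,255,0,0,60,0,0,0,255,0,0,60,0,0,0,255]
}}

```text
t: 10.5
position: [0.4837, 0.0837, 0.0958]
tcp_rot: [-179.9, -0.1, -25.0]
ft_force: [0.5, -0.3, -5.1]
grip_width: 0.0236
```

```bash
python3 - <<'E'
from h import *
s=manip.read_state();print(s["position"],s["tcp_rot"],s["grip_width"],s["ft_force"],s["ft_torque"])
E
```

```text
[0.48374074 0.08366752 0.09575407] [-1.79944790e+02 -1.37035390e-01 -2.50379723e+01] 0.023558320430236375 [ 0.47765406 -0.3243757  -5.13947905] [ 0.06758583 -0.02907781 -0.02493248]
```

Request:
{"fn": "step_arm", "kwargs": {
  "moves": [20,19,0,0,0,4,255,48,46,0,0,0,9,255,78,74,0,0,0,14,255,108,103,0,0,0,19,255,138,131,0,0,0,22.3,255,160,152,0,0,0,22.3,255,171.5,163,0,0,0,22.3,255,171.5,163,0,0,0,22.3,255]
}}

```text
t: 11.3
position: [0.6552, 0.2483, 0.0924]
tcp_rot: [-180.0, 0.0, -2.6]
ft_force: [-0.7, -0.9, -5.0]
grip_width: 0.0235
```

Request:
{"fn": "step_arm", "kwargs": {
  "moves": [0,0,0,0,0,0,255,0,0,0,0,0,0,255]
}}

```text
t: 11.5
position: [0.6525, 0.2456, 0.0931]
tcp_rot: [179.9, 0.2, -2.8]
ft_force: [0.2, 0.5, -5.6]
grip_width: 0.0236
```

```bash
python3 - <<'E'
from h import *
wshot("w5")
E
```

```text
11.5 [0.65254702 0.24559293 0.09312719] [179.92147163   0.24216874  -2.76879084]
```

View pics/w5.png

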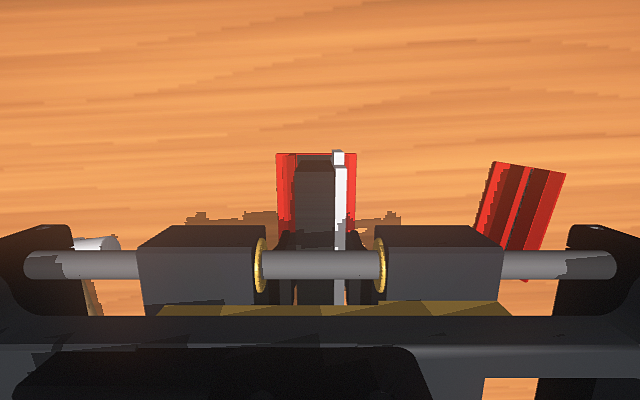

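The held pad spans u≈295–347 over the wide slot, whose edges are at u≈276–357. It is centred and parallel, so I'm lowering it.

Request:
{"fn": "step_arm", "kwargs": {
  "moves": [1,0.5,-12,0,0,0,255,1,0.5,-24,0,0,0,255,1,0.5,-34,0,0,0,255,1,0.5,-44,0,0,0,255,1,0.5,-50,0,0,0,255,1,0.5,-53,0,0,0,255,1,0.5,-53,0,0,0,255]
}}

```text
t: 12.25
position: [0.6556, 0.2472, 0.0414]
tcp_rot: [180.0, 0.0, -2.7]
ft_force: [0.0, 0.9, -5.0]
grip_width: 0.0238
```

Request:
{"fn": "step_arm", "kwargs": {
  "moves": [0,0,0,0,0,0,255,0,0,0,0,0,0,255]
}}

```text
t: 12.45
position: [0.6562, 0.2473, 0.0421]
tcp_rot: [-180.0, -0.1, -2.7]
ft_force: [-0.1, 0.1, -4.3]
grip_width: 0.0237
```

Request:
{"fn": "step_arm", "kwargs": {
  "moves": [0,-0.5,-1,0,0,0,255,0,-0.5,-1.5,0,0,0,255,0,-0.5,-1.5,0,0,0,255]
}}

```text
t: 12.75
position: [0.656, 0.2467, 0.0406]
tcp_rot: [-180.0, -0.0, -2.7]
ft_force: [-0.1, 0.8, -3.2]
grip_width: 0.0233
```

Request:
{"fn": "step_arm", "kwargs": {
  "moves": [0,0,0,0,0,0,180,0,0,0,0,0,0,165,0,0,0,0,0,0,140,0,0,0,0,0,0,100,0,0,0,0,0,0,50,0,0,0,0,0,0,0,0,0,10,0,0,0,0,0,0,40,0,0,0,0]
}}

```text
t: 13.55
position: [0.653, 0.2461, 0.0776]
tcp_rot: [179.9, 0.4, -2.8]
ft_force: [-0.1, -0.1, -0.3]
grip_width: 0.0706
```

Request:
{"fn": "step_arm", "kwargs": {
  "moves": [0,0,35,0,0,0,0,0,0,75,0,0,0,0,-25,5,110,0,0,0,0,-60,12,140,0,0,0,0,-105,20,160,0,0,0,0,-150,30,160,0,0,0,0,-190,36,160,0,0,0,0,-210,40,160,0,0,0,0]
}}

```text
t: 14.35
position: [0.4415, 0.2868, 0.2411]
tcp_rot: [180.0, 0.1, -2.7]
ft_force: [0.6, 0.7, -0.5]
grip_width: 0.0864
```

Request:
{"fn": "step_arm", "kwargs": {
  "moves": [0,0,0,0,0,0,0,0,0,0,0,0,0,0]
}}

```text
t: 14.55
position: [0.4464, 0.287, 0.2411]
tcp_rot: [-180.0, -0.2, -2.7]
ft_force: [0.4, -0.5, 0.2]
grip_width: 0.0873
```

```bash
python3 - <<'E'
from h import *
wshot("w6")
E
```

```text
14.55 [0.44644489 0.28699971 0.24110267] [-1.79952484e+02 -1.59709542e-01 -2.70337787e+00]
```

View pics/w6.png

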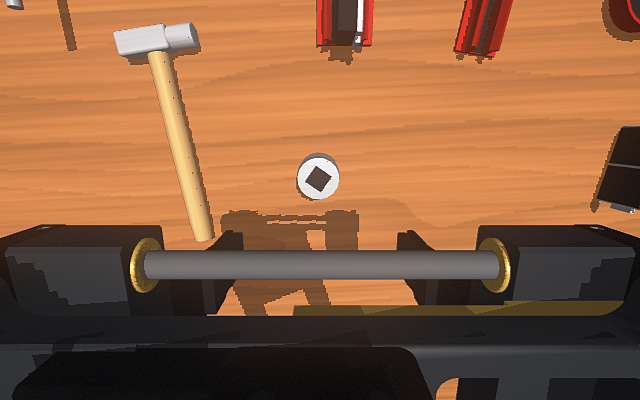

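The large socket is at (318,178), fully visible. The hammer handle's end is near (205,238).

```bash
python3 - <<'E'
from h import *
w=load("w6");socket(w,(285,140,350,210),.06);C=wcloud(w);print(W(w,[[205,238],[212,236]],.02),C[230:238,200:210,2].max())
s=manip.read_state();print(s["position"],s["tcp_rot"])
E
```

```text
socket ((0.4593399465084076, 0.2866334617137909), 0.023972434923052788) [0.45979066 0.28650697 0.06047659] 1368
[[0.38023845 0.4412943  0.02      ]
 [0.38259833 0.43160194 0.02      ]] 0.026264861712342658
[0.44719073 0.28683415 0.24085643] [-1.79952038e+02 -1.57793310e-01 -2.74974042e+00]
```

Request:
{"fn": "step_arm", "kwargs": {
  "moves": [6,0,-30,0,0,0,0,13,0,-75,0,0,0,0,13,0,-120,0,0,0,0,13,0,-160,0,0,0,0,13,0,-190,0,0,0,0,13,0,-203,0,0,0,0,13,0,-207,0,0,0,0,13,0,-207,0,0,0,0]
}}

```text
t: 15.4
position: [0.4599, 0.2867, 0.0332]
tcp_rot: [-180.0, -0.1, -2.8]
ft_force: [0.4, 0.1, 0.8]
grip_width: 0.0869
```

Request:
{"fn": "step_arm", "kwargs": {
  "moves": [0,0,0,0,0,0,60,0,0,0,0,0,0,90,0,0,0,0,0,0,120,0,0,0,0,0,0,255,0,0,0,0,0,0,255,0,0,0,0,0,0,255,0,0,0,0,0,0,255,0,0,0,0,0,0,255],
  "grip_force": 35
}}

```text
t: 16.2
position: [0.459, 0.2873, 0.0332]
tcp_rot: [-179.9, -0.1, -2.8]
ft_force: [0.4, 3.0, 1.8]
grip_width: 0.0483
```

Request:
{"fn": "step_arm", "kwargs": {
  "moves": [0,0,10,0,0,0,255,0,0,30,0,0,0,255,0,0,55,0,0,0,255,0,0,80,0,0,0,255,0,0,100,0,0,0,255,0,0,110,0,0,0,255,0,0,110,0,0,0,255]
}}

```text
t: 16.9
position: [0.4588, 0.2864, 0.144]
tcp_rot: [-180.0, -0.1, -2.7]
ft_force: [0.1, -0.5, -4.9]
grip_width: 0.0483
```

Request:
{"fn": "step_arm", "kwargs": {
  "moves": [5,-20,0,0,0,0,255,15,-60,0,0,0,0,255,25,-105,0,0,0,0,255,35,-150,0,0,0,0,255,45,-195,0,0,0,0,255,55,-240,0,0,0,0,255,65,-285,0,0,0,0,255,80,-330,0,0,0,0,255]
}}

```text
t: 17.7
position: [0.5364, -0.0448, 0.1412]
tcp_rot: [-179.9, 0.3, -2.8]
ft_force: [0.1, 0.7, -5.2]
grip_width: 0.0483
```

Request:
{"fn": "step_arm", "kwargs": {
  "moves": [10,-30,0,0,0,0,255,15,-50,0,0,0,1.4,255,20,-55,0,0,0,2.7,255,20,-55,0,0,0,2.7,255,20,-55,0,0,0,2.7,255]
}}

```text
t: 18.2
position: [0.5573, -0.0969, 0.142]
tcp_rot: [-179.9, 0.2, -0.0]
ft_force: [-0.1, -0.5, -4.8]
grip_width: 0.0487
```

```bash
python3 - <<'E'
from h import *
w=wshot("w7");b=w["im"].astype(int);m=((b[...,2]>90)&(b[...,1]<80)&(b[...,0]<80)).astype(np.uint8)
n,l,s,c=cv2.connectedComponentsWithStats(m)
for i in range(1,n):
    if s[i,4]>200:
        vv,uu=np.nonzero(l==i);X=W(w,np.c_[uu,vv],.026);print(s[i],X[:,0].max()-.04,X[:,1].min()+.04,X[:,1].max()-.04)
E
```

```text
18.2 [ 0.55728344 -0.09686813  0.14204663] [-1.79901578e+02  1.81471244e-01 -2.57241703e-02]
[  90   54   69  114 6522] 0.6444661708833971 0.078520604658045 0.07018425340701845
[ 275   55   90   95 6548] 0.6435216108706541 -0.097491908995016 -0.09972500978418838
[ 451   90   68   65 1529] 0.6157801041877566 -0.23235492935850424 -0.25492360983635737
[471 307  89   9 344] 0.4058132255848606 -0.305866872574871 -0.2951723196387472
```

View pics/w7.png

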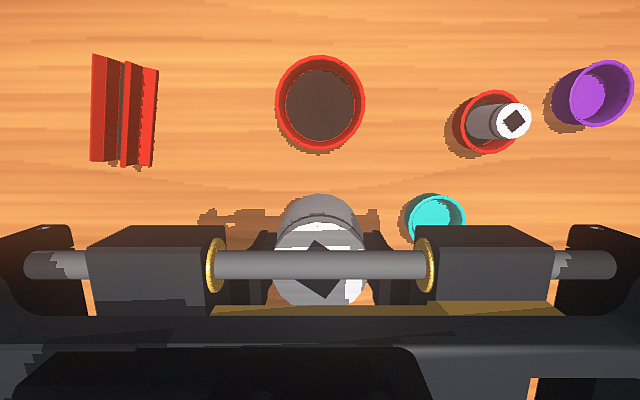

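The large cup is at (320,103), i.e. (0.6435, −0.0985). The small socket stands upright in its cup at (495,120). Placing the large socket.

Request:
{"fn": "step_arm", "kwargs": {
  "moves": [20,0,0,0,0,0,255,45,-1,0,0,0,0,255,70,-1,0,0,0,0,255,85.5,-1,-10,0,0,0,255,85.5,-1,-30,0,0,0,255,85.5,-1,-50,0,0,0,255,85.5,-1,-60,0,0,0,255,85.5,-1,-60,0,0,0,255]
}}

```text
t: 19.05
position: [0.6421, -0.0975, 0.081]
tcp_rot: [-179.9, 0.3, 0.0]
ft_force: [0.6, -0.3, -6.2]
grip_width: 0.0484
```

Request:
{"fn": "step_arm", "kwargs": {
  "moves": [0,0,0,0,0,0,255,0,0,-12,0,0,0,255,0,0,-25,0,0,0,255,0,0,-36,0,0,0,255,0,0,-41,0,0,0,255,0,0,-43,0,0,0,255,0,0,-44,0,0,0,255,0,0,-44,0,0,0,255]
}}

```text
t: 19.85
position: [0.6435, -0.0992, 0.0395]
tcp_rot: [-180.0, 0.1, -0.0]
ft_force: [-0.9, -0.3, -4.7]
grip_width: 0.0486
```

Request:
{"fn": "step_arm", "kwargs": {
  "moves": [0,0,-1,0,0,0,255,0,0,-1,0,0,0,100,0,0,-1,0,0,0,80,0,0,-1,0,0,0,50,0,0,-1,0,0,0,0,0,0,-1,0,0,0,0,0,0,10,0,0,0,0,0,0,40,0,0,0,0]
}}

```text
t: 20.65
position: [0.642, -0.0987, 0.0771]
tcp_rot: [-179.9, 0.3, -0.1]
ft_force: [-0.2, -0.1, -0.4]
grip_width: 0.0854
```

Request:
{"fn": "step_arm", "kwargs": {
  "moves": [0,0,40,0,0,0,0,0,0,80,0,0,0,0,-30,0,115,0,0,0,0,-75,0,140,0,0,0,0,-120,0,160,0,0,0,0,-165,0,160,0,0,0,0,-200,0,160,0,0,0,0,-215,0,160,0,0,0,0]
}}

```text
t: 21.45
position: [0.4255, -0.0983, 0.2399]
tcp_rot: [-180.0, 0.1, -0.1]
ft_force: [0.8, 0.6, 1.2]
grip_width: 0.0873
```

Request:
{"fn": "step_arm", "kwargs": {
  "moves": [0,0,0,0,0,0,0,0,0,0,0,0,0,0]
}}

```text
t: 21.65
position: [0.4303, -0.0999, 0.24]
tcp_rot: [179.9, -0.2, -0.1]
ft_force: [0.3, -0.5, -0.1]
grip_width: 0.0869
```

```bash
python3 - <<'E'
from h import *
w=wshot("w8");pad(w,(285,100,355,225));C=wcloud(w);m=C[:,:,2]>.05;print(manip.read_state()["position"])
for t in range(3):
  s=manip.read_state();print(s["position"])
E
```

```text
21.65 [ 0.4302931  -0.09988712  0.23997689] [ 1.79927824e+02 -1.69906504e-01 -7.40315955e-02]
pad rect c (451.0540771484375, -100.08740997314453) size (9.02319049835205, 97.73100280761719) yaw -10.0878525 line yaw -10.103241 mean [ 0.45276834 -0.10049239  0.05864293] z [0.05542016 0.05958956 0.06128624] 672
[ 0.43074643 -0.09995537  0.23976944]
[ 0.43074643 -0.09995537  0.23976944]
[ 0.43074643 -0.09995537  0.23976944]
[ 0.43074643 -0.09995537  0.23976944]
```

View pics/w8.png

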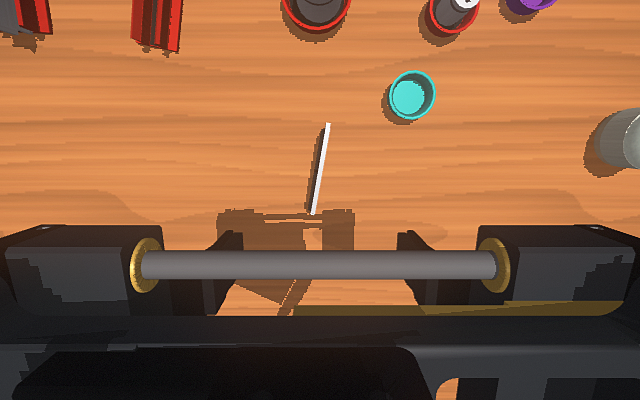

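The thin pad's top runs (328,123)–(312,213), which repeats the earlier measurement: (0.451, −0.100), yaw −10.1°. Picking it up.

Request:
{"fn": "step_arm", "kwargs": {
  "moves": [8,0,-30,0,0,-5,0,22,0,-70,0,0,-10,0,22,0,-110,0,0,-10,0,22,0,-125,0,0,-10,0,22,0,-130,0,0,-10,0,22,0,-130,0,0,-10,0]
}}

```text
t: 22.3
position: [0.4521, -0.0995, 0.1083]
tcp_rot: [-180.0, 0.0, -10.0]
ft_force: [0.7, -0.5, -0.2]
grip_width: 0.0867
```

Request:
{"fn": "step_arm", "kwargs": {
  "moves": [0,0,-30,0,0,0,0,0,0,-55,0,0,0,0,0,0,-71,0,0,0,0,0,0,-76,0,0,0,0,0,0,-76,0,0,0,0,0,0,-76,0,0,0,0]
}}

```text
t: 22.9
position: [0.4522, -0.0998, 0.0341]
tcp_rot: [180.0, -0.1, -10.0]
ft_force: [0.1, 0.8, 0.3]
grip_width: 0.0872
```

Request:
{"fn": "step_arm", "kwargs": {
  "moves": [0,0,0,0,0,0,100,0,0,0,0,0,0,160,0,0,0,0,0,0,190,0,0,0,0,0,0,205,0,0,0,0,0,0,215,0,0,0,0,0,0,225,0,0,0,0,0,0,235,0,0,0,0,0,0,255],
  "grip_force": 25
}}

```text
t: 23.7
position: [0.4511, -0.0993, 0.033]
tcp_rot: [-180.0, 0.0, -10.0]
ft_force: [-0.3, 0.1, 0.4]
grip_width: 0.0311
```

Request:
{"fn": "step_arm", "kwargs": {
  "moves": [0,0,0,0,0,0,255,0,0,0,0,0,0,255,0,0,0,0,0,0,255,0,0,10,0,0,0,255,0,0,30,0,0,0,255,0,0,50,0,0,0,255,0,0,60,0,0,0,255,0,0,60,0,0,0,255]
}}

```text
t: 24.5
position: [0.4519, -0.0997, 0.0944]
tcp_rot: [179.9, -0.2, -10.0]
ft_force: [0.8, 0.2, -3.1]
grip_width: 0.0089
```

Request:
{"fn": "step_arm", "kwargs": {
  "moves": [20,20,0,0,0,0,255,50,49,0,0,0,-1.8,255,80,79,0,0,0,-1.8,255,110,109,0,0,0,-1.8,255,140,138,0,0,0,-1.8,255,170,168,0,0,0,-1.8,255,185.5,183,0,0,0,-1.8,255,185.5,183,0,0,0,-1.8,255]
}}

```text
t: 25.3
position: [0.6384, 0.0862, 0.0917]
tcp_rot: [-179.9, -0.1, -11.7]
ft_force: [-0.2, -0.3, -3.4]
grip_width: 0.0088
```

Request:
{"fn": "step_arm", "kwargs": {
  "moves": [0,0,-10,0,0,0,255,0,0,-16,0,0,0,255,0,0,-16,0,0,0,255,0,0,-16,0,0,0,255]
}}

```text
t: 25.7
position: [0.6356, 0.0828, 0.0763]
tcp_rot: [180.0, 0.1, -11.9]
ft_force: [0.3, 0.7, -3.4]
grip_width: 0.0087
```

```bash
python3 - <<'E'
from h import *
w=wshot("w9");cv2.imwrite("pics/w9c.png",cv2.resize(w["im"][100:320,200:440],None,fx=2.5,fy=2.5,interpolation=cv2.INTER_NEAREST))
E
```

```text
25.7 [0.63560888 0.08275976 0.0763448 ] [ 1.79977512e+02  1.13494535e-01 -1.19194918e+01]
```

View pics/w9c.png

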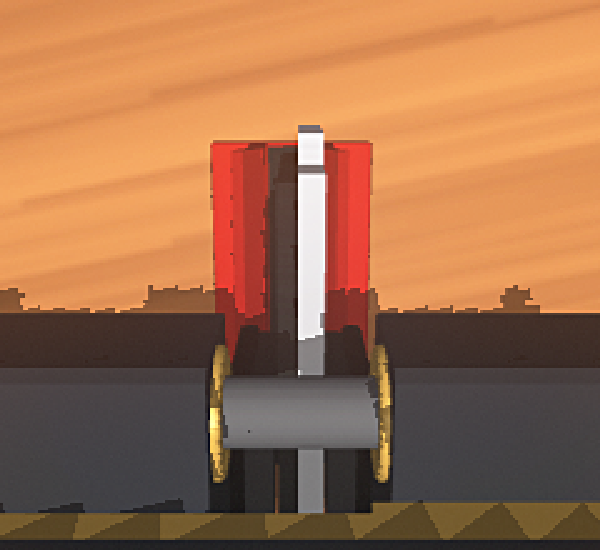

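The held pad's bright plate is at crop u 298–326 and the slot's edges are at 212–371. I'll compare pad and slot across the slot using the depth of this same view.

```bash
python3 - <<'E'
from h import *
w=load("w9");C=wcloud(w);a=np.radians(-11.9);y=np.array([-np.sin(a),np.cos(a)]);x=np.array([np.cos(a),np.sin(a)])
c0=np.array([.6371,.0834])
for v in(155,162,172,182,195,205,215):
    r=C[v,270:365];print(v,[(270+i,round(float((p[:2]-c0)@y*1000),1),round(float(p[2]*1000))) for i,p in enumerate(r) if i%3==0 and p[2]>.003])
r=C[158:240,270:365].reshape(-1,3)
for z0,z1 in((.029,.034),(.085,.115)):
    p=r[(r[:,2]>z0)&(r[:,2]<z1)];q=(p[:,:2]-c0);print(z0,"y",np.percentile(q@y,[0,2,50,98,100])*1000,"x",np.percentile(q@x,[0,100])*1000,len(p))
E
```

```text
155 [(321, -3.5, 89), (324, -5.0, 89), (327, -6.4, 88)]
162 [(285, 23.4, 6), (288, 21.2, 6), (291, 18.9, 6), (294, 14.5, 31), (297, 12.5, 32), (300, 10.6, 29), (303, 8.8, 25), (306, 7.5, 7), (309, 5.2, 6), (312, 1.8, 55), (315, -0.0, 53), (318, -1.8, 53), (321, -3.5, 88), (324, -5.0, 88), (327, -6.4, 89), (330, -10.0, 27), (333, -11.9, 31), (336, -14.0, 31), (339, -16.1, 30), (342, -19.9, 6), (345, -22.1, 7)]
172 [(285, 23.7, 6), (288, 21.4, 6), (291, 18.9, 8), (294, 14.6, 32), (297, 12.6, 31), (300, 10.8, 28), (303, 8.8, 26), (306, 7.5, 7), (309, 5.3, 7), (312, 0.7, 99), (315, -0.7, 99), (318, -2.1, 98), (321, -3.4, 104), (324, -4.7, 104), (327, -6.1, 104), (330, -10.1, 27), (333, -12.0, 31), (336, -14.0, 32), (339, -17.7, 7), (342, -20.0, 6), (345, -22.2, 7)]
182 [(285, 23.9, 6), (288, 21.4, 8), (291, 19.3, 6), (294, 14.9, 30), (297, 12.6, 33), (300, 10.8, 29), (303, 8.9, 26), (306, 7.5, 10), (309, 5.3, 7), (312, 0.7, 100), (315, -0.7, 99), (318, -2.1, 101), (321, -3.4, 104), (324, -4.7, 105), (327, -6.1, 103), (330, -10.1, 27), (333, -12.1, 31), (336, -14.2, 31), (339, -17.9, 5), 
[... 616 characters left out ...]
24, -4.8, 103), (327, -6.2, 104), (330, -10.2, 28), (333, -12.2, 31), (336, -14.3, 31), (339, -18.1, 6), (342, -20.5, 6), (345, -22.8, 6)]
215 [(288, 22.3, 6), (291, 19.9, 6), (294, 15.4, 31), (297, 13.1, 32), (300, 11.2, 29), (303, 9.2, 27), (306, 7.5, 17), (309, 5.6, 5), (312, 0.8, 99), (315, -0.6, 99), (318, -2.0, 99), (321, -3.4, 102), (324, -4.8, 104), (327, -6.2, 104), (330, -10.3, 28), (333, -12.3, 31), (336, -14.5, 31), (339, -18.1, 7), (342, -20.5, 7), (345, -22.9, 7)]
0.029 y [-16.16670107 -15.92584281 -10.08449489  15.92499231  16.24611415] x [-10.70480574  44.90145892] 1090
0.085 y [-15.90231596 -12.47660981  -2.97152164   6.92637178  10.48727248] x [ 8.5248589  51.45189895] 1603
```

In slot coordinates the slot lips sit at ±16 mm and the pad spans about +1.4 to −7 mm, so the pad is about 2.8 mm off. Shift it and re-measure.

Request:
{"fn": "step_arm", "kwargs": {
  "moves": [0.3,1.4,0,0,0,0,255,0.5,2.8,0,0,0,0,255,0.5,2.8,0,0,0,0,255,0.5,2.8,0,0,0,0,255]
}}

```text
t: 26.15
position: [0.6372, 0.0865, 0.0773]
tcp_rot: [-180.0, -0.0, -11.8]
ft_force: [0.1, 0.8, -2.8]
grip_width: 0.0089
```

```bash
python3 - <<'E'
from h import *
w=wshot("w10");C=wcloud(w);a=np.radians(-11.9);y=np.array([-np.sin(a),np.cos(a)]);c0=np.array([.6371,.0834])
for v in(175,190,205):
    r=C[v,270:365];q=(r[:,:2]-c0)@y*1000;z=r[:,2]
    p=q[z>.09];l=q[(z>.023)&(z<.035)];print(v,"pad",p.min(),p.max(),"lips",l.min(),l.max(),"offset",(p.min()+p.max()-l.min()-l.max())/2)
E
```

```text
26.15 [0.63723491 0.08653897 0.07728758] [-1.79997531e+02 -2.32834666e-02 -1.18329593e+01]
175 pad -2.88675384484849 5.7108377276318985 lips -14.841692957266408 15.59350768574949 offset 1.0361345771501629
190 pad -2.9569869693718274 5.746447426226034 lips -15.836026385044569 15.661761214432094 offset 1.4818628137333416
205 pad -3.0099919897984004 5.808086902876409 lips -16.086597204637307 15.82045452806069 offset 1.532118794827312
```

Request:
{"fn": "step_arm", "kwargs": {
  "moves": [0,-1,-5,0,0,0,255,0,-1,-13,0,0,0,255,0,-1,-20,0,0,0,255,0,-1,-26,0,0,0,255,0,-1,-31,0,0,0,255,0,-1,-34,0,0,0,255,0,-1,-36,0,0,0,255]
}}

```text
t: 26.9
position: [0.637, 0.0855, 0.0406]
tcp_rot: [180.0, 0.0, -11.8]
ft_force: [0.3, 0.1, -2.4]
grip_width: 0.009
```

Request:
{"fn": "step_arm", "kwargs": {
  "moves": [0,0,-1,0,0,0,255,0,0,-2,0,0,0,255,0,0,-2,0,0,0,255]
}}

```text
t: 27.2
position: [0.6373, 0.0854, 0.0392]
tcp_rot: [-180.0, -0.0, -11.8]
ft_force: [0.1, -0.1, -2.6]
grip_width: 0.0088
```

Request:
{"fn": "step_arm", "kwargs": {
  "moves": [0,0,-1,0,0,0,255,0,0,-1.5,0,0,0,255,0,0,-1.5,0,0,0,255]
}}

```text
t: 27.5
position: [0.6374, 0.0855, 0.039]
tcp_rot: [-180.0, -0.1, -11.8]
ft_force: [-1.9, -0.2, 4.8]
grip_width: 0.0088
```

Request:
{"fn": "step_arm", "kwargs": {
  "moves": [0,0,0,0,0,0,225,0,0,0,0,0,0,200,0,0,0,0,0,0,160,0,0,0,0,0,0,110,0,0,0,0,0,0,60,0,0,0,0,0,0,20,0,0,10,0,0,0,0,0,0,40,0,0,0,0]
}}

```text
t: 28.3
position: [0.6346, 0.0855, 0.0755]
tcp_rot: [179.9, 0.4, -11.9]
ft_force: [-0.1, -0.3, 0.7]
grip_width: 0.0585
```

Request:
{"fn": "step_arm", "kwargs": {
  "moves": [0,0,40,0,0,0,0,0,0,80,0,0,0,0,-25,10,115,0,0,0,0,-60,20,150,0,0,4,0,-95,20,180,0,0,8,0,-120,0,200,0,0,12,0,-130,0,200,0,0,12,0,-130,0,200,0,0,12,0]
}}

```text
t: 29.1
position: [0.506, 0.0856, 0.2784]
tcp_rot: [-180.0, -0.1, 0.1]
ft_force: [-0.1, 0.1, -0.3]
grip_width: 0.087
```

```bash
python3 - <<'E'
from h import *
wshot("w11")
E
```

```text
29.1 [0.50597651 0.08560352 0.27844112] [-1.79976987e+02 -6.19529221e-02  6.11494293e-02]
```

View pics/w11.png

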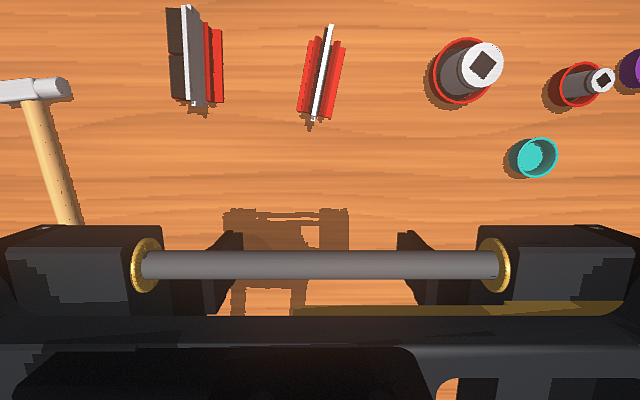

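All four parts stand in their holders: thick pad (192,57), thin pad (322,72), large socket (482,65), small socket (602,80). One numeric check of heights and centres before handing in.

```bash
python3 - <<'E'
from h import *
w=load("w11")
print("expect tops .066,.066,.066,.056; wide (654.9,246.4,-2.7) narrow (637.1,83.4,-11.8) cups (.6435,-.0985) (.628,-.250)")
pad(w,(155,0,235,115),.060,.075);pad(w,(290,10,350,130),.060,.075)
socket(w,(420,25,515,115),.066);socket(w,(550,50,620,110),.056)
s=manip.read_state();print(s["ft_force"],s["t"])
E
```

```text
expect tops .066,.066,.066,.056; wide (654.9,246.4,-2.7) narrow (637.1,83.4,-11.8) cups (.6435,-.0985) (.628,-.250)
pad rect c (656.0706787109375, 244.92491149902344) size (25.657669067382812, 98.02996826171875) yaw -2.9482193 line yaw -2.588295 mean [0.65739549 0.2438746  0.06324258] z [0.06093028 0.06267261 0.06683294] 1950
pad rect c (637.3345947265625, 83.707763671875) size (9.063465118408203, 98.40763854980469) yaw -11.829399 line yaw -11.756317 mean [0.63839975 0.08328876 0.06464025] z [0.06138631 0.06543625 0.06736881] 699
socket ((0.6436308026313782, -0.100863978266716), 0.024488026276230812) [ 0.64383612 -0.09999934  0.06639898] 1548
socket ((0.6296589970588684, -0.25002139806747437), 0.014371151104569435) [ 0.62937498 -0.24863187  0.05635143] 523
[ 0.09712869  0.35504449 -0.19245565] 29.15
```

Every part is within about 2.5 mm of its target, with tops at the expected heights. Handing in.

```bash
python3 -c "
from plant import manip;print(manip.close_job())"
```

```text
the job is handed in; nothing more can be done
None
```

I placed both pads in their slots and both sockets in their red cups, and handed the job in after about 29 s of robot time. Nothing was knocked over, and the purple and turquoise look-alikes, the jar and the hammer were left untouched.

My last wrist-camera check, taken just before handing in with the gripper clear of everything:

| Part | Offset from holder centre | Turn from slot | Top height (expected) |
|---|---|---|---|
| Thick pad | 1.2 mm along, 1.5 mm across | under 0.3° | about 66 mm (66) |
| Thin pad | under 0.5 mm | under 0.1° | about 66 mm (66) |
| Large socket | about 2.4 mm | – | 66 mm (66) |
| Small socket | about 1.7 mm | – | 56 mm (56) |

- **Thin pad correction:** before lowering, the camera showed the pad about 2.8 mm off the slot centre, against 3 mm of side clearance. I shifted it, found it had overshot by about 1.4 mm, moved it back 1 mm, then lowered it.
- **Rim fits that disagreed:** some circle fits of partly hidden cup rims were off by several millimetres, up to about 5 cm for the worst. I used the visible rim edges instead.
- **Not checked:** I did not re-measure the jar and hammer at the end. The arm never went near either, and the hammer looked undisturbed in the last view.

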